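# Take the washed bearings out of the child-resistant wash jar

## Task

The bearings in the wash jar are clean. Press the jar's child-resistant cap down and, keeping it pressed, turn it anticlockwise until its pointer stands at the release rib, then lift it off and set it mouth down on the drip tray; after that lift the bearing carrier out of the jar by its knob and stand it upright on the tray floor beside the cap. Let neither of them drop, keep the carrier upright, and leave the ring in the tray and the ring stacks round the jar where they are.

Things in the scene. Friction and masses are not known exactly. Their poses are not given: they have to be found in the camera images.
- jar: White plastic wash jar, 76 mm diameter, held by a round steel foot (104 mm diameter) fixed to the bench. Origin on the bench under its axis, z up. Round its neck, hidden by the closed cap, is a flange with sawtooth notches for the cap's two lugs. Azimuths in the jar's frame, anticlockwise from its +x seen from above: the closed cap's pointer is at 0 degrees (plus or minus 6)
- jar_rim (a point): Centre of the jar's mouth (40 mm wide) at the height of the rim, 104 mm above the bench
- jar_release (a point): Small black release rib on the jar's shoulder, 36 mm from the jar's axis, 80 mm above the bench, at azimuth 70 degrees (its twin is across the jar, at 250). With its pointer at azimuth 58 to 82 degrees the cap is free; a firm stop is at 82
- cap: Black round push-and-turn cap, 64 mm diameter, 51 mm tall, about 75 g, fluted. Origin at the centre of its mouth (underside), 92 mm above the bench when closed; +z out of its closed top, +x along its pointer. A spring inside pushes it up: 4 N to start down, 12 N at its full travel of 5.8 mm. It must be kept down 4 mm or more while it turns; let up on the way it catches in the next notch
- cap_pointer (a point): End of the raised white pointer rib on the cap's top, at the edge, 32 mm from the cap's axis and 51 mm above its origin. At the release rib the cap springs up about 2 mm when let up and lifts straight off: 15 mm to clear the flange, 50 mm to clear the carrier's knob inside it
- carrier: Bearing carrier inside the jar: steel foot disc 32 mm diameter, thin stem with four small bearings low down (22 mm diameter), aluminium knurled knob on top (16 mm diameter, 26 mm tall). 122 mm tall, about 120 g. Origin at the centre of its underside, z along the stem. Its foot stands on the jar's floor 10 mm above the bench, so the knob's top is 28 mm above the rim, inside the closed cap
- carrier_knob (a point): Middle of the knob, on the axis, 109 mm above the carrier's underside, 13 mm below the knob's top
- tray: Shallow metal drip tray fixed to the bench, 150 mm along its x by 226 mm along its y, 14 mm tall, walls and floor 3 mm thick. Origin at the centre of its underside
- ring: Loose large steel bearing ring lying flat in the tray, 62 mm outer and 52 mm inner diameter, 16 mm tall. Origin at the centre of its underside. To be left alone
- stack_tall: Nine steel rings on a spindle, loose, 52 mm diameter foot, 146 mm tall overall, 1 kg, near the jar. Origin at the centre of its underside. To be left alone
- stack_short: Seven steel rings on a spindle, loose, 52 mm diameter foot, 117 mm tall overall, 1 kg, near the jar. Origin at the centre of its underside. To be left alone
Not all that is in view belongs to the job. Of the things like the cap, leave any that is blue or orange; of the rest the smaller one is meant.

How it is judged:
By the outcome, as a careful person would: the job done as asked, in the order asked, and still so for the second after the job is handed in, with the robot touching nothing.
It also fails if it takes over 69 s, if anything falls off the work surface, if the arm or the gripper's body presses on something with over 40 N, if the wrist force passes 120 N, or if a joint passes its speed limit or range.

## Robot

A 7-joint arm with a two-finger parallel gripper is mounted at the origin on the work surface. World frame = base frame: x ahead of the robot, y to its left, z up, the work surface at z = 0. Lengths are in m, angles in rad, forces in N, time in s.
With the tool pointing down it reaches from about 0.425 to 0.95 m from the base axis. Payload 16.7 kg.
Tool frame: the origin (TCP) lies between the finger pads; the fingertips stand 8 mm ahead of it and the grasp point (between the pads) lies 11 mm behind it; z points along the fingers, y is the line along which they close (so a half turn about z gives the same grasp; the last joint's range is limited). The gripper opens to 94 mm and grips with 3 to 60 N. Pads are 16 mm wide; open, the fingers measure 119 mm over their backs; the gripper's body (75 mm by 177 mm) begins 78 mm behind the grasp point.
Start: joints at [-1.385, 0.426, 0.074, 1.606, -0.034, 1.111, -0.067], TCP at [0.222, 0.637, 0.213] pointing down, gripper open.
Joint ranges: [-2.85, 2.85], [-0.5, 2.14], [-1.23, 1.37], [0.21, 2.46], [-1.02, 4.16], [0.16, 2.05], [-2.73, 2.73]. Speed limits (rad/s): [1.89, 1.89, 2.39, 2.39, 3.01, 3.01, 3.01].

## Interface

Orientations are given as a unit quaternion [x, y, z, w].
In Python, from rig import bot gives the robot as it stands. The module is installed in compiled form; this text tells all that it offers. Calls block until the motion is done:
- bot.reach(position, orientation): joint-space move of the TCP to a pose.
- bot.line_to(position, ori=None, v=0.15, contact_N=None): straight line of the TCP; ori=None keeps the orientation; v is the mean speed in m/s. With contact_N (N) it stops when the force on the tool has changed by that much, and returns True; else False.
- bot.move_j(angles): joint-space move.
- bot.gripper_open() and bot.grab(): open the fingers fully, or close them until they stop; the grip force is fixed at half the most.
- bot.pause(seconds).
- bot.ik(position, orientation): joint angles nearest the present ones, or None.
- bot.sense(): the state.
- bot.grab_frame(name): name is "scene" or "top" or "wrist"; returns the picture (384x512x3 uint8, red, green, blue); there is no depth.
- bot.camera_params(name): a dict with "intrinsics" (3x3 intrinsics, pixels), "cam_to_world" (4x4, takes a point from camera to world coordinates). Camera axes: x right, y down, z forward; pixel columns grow to the right and rows downward; lengths in m; the calibration is good to about 2 mm. A picture is of the moment at which its call begins: read the wrist's pose just before it. camera_params takes no time and is no camera call; for the wrist camera it gives the pose at the moment of the call.
A pose or a line that the arm cannot do raises bot.Unreachable and nothing moves.
- bot.hand_in(): hands the job in; it is judged then, once.
Trained networks look in the newest picture that a camera, given by its name, has taken for a name from the list of things; names that differ only in an ending like _2 or _b are one class to them, and where a whole thing is asked for, a point or a joint stands for the part that bears it (a point fixed in the world has none). Each returns a list of dicts, best first, with "score" (0 to 1); they miss things now and then, are a little off and sometimes report something else, mostly with a low value. They report only what shows in the picture. A call takes as long as a camera call. They do not tell look-alikes from the thing itself.
- bot.outline_of(camera, thing): "pixels" (384x512 bool, what is visible of it) and "position" ([column, row] in pixels, amid what is visible of it).
- bot.pinpoint(camera, thing): "position" ([column, row] in pixels: a listed point, or the origin of a listed thing).
The state is a dict: "time": time; "joints": joint angles; "qd": joint speeds; "joint_torque": joint torques, N m; "ee_pos": TCP position; "tool_rot": TCP orientation; "contact_force": force on the tool from outside, world axes, zero at the start; "ft_torque": the same for the moment, N m; "width": finger opening in m; "finger_force": force on a finger pad.
Only numpy, scipy, OpenCV 4.12 (cv2) and the standard library are available. Lean on these libraries where they do the work, as an engineer would, in place of code of your own. Each camera call takes 0.05 s, during which the arm holds its last target. There are 200 camera calls.

## Working session

There is one attempt and no reset: what is moved stays moved. The work goes in short steps, each a Python script; the robot and the scene stay as the last script left them, time stands still between calls to the robot, and variables do not carry over. Pictures are saved under pics/ and viewed, at most 10 in all, crops included, and the job is handed in when it is done.

```bash
ls; mkdir -p pics
cat > h.py <<'E'
import numpy as np, cv2
from rig import bot
from scipy.spatial.transform import Rotation as R
def snap(cam,fn=None):
    P=bot.camera_params(cam); im=bot.grab_frame(cam)
    if fn: cv2.imwrite('pics/'+fn,im[:,:,::-1])
    return im,P
def ray(P,px):
    K=np.array(P["intrinsics"]);T=np.array(P["cam_to_world"])
    d=T[:3,:3]@np.linalg.inv(K)@[px[0],px[1],1]; return T[:3,3],d
def at_z(P,px,z):
    o,d=ray(P,px); return o+d*(z-o[2])/d[2]
def proj(P,p):
    K=np.array(P["intrinsics"]);T=np.array(P["cam_to_world"])
    c=T[:3,:3].T@(np.array(p)-T[:3,3]); u=K@c; return u[:2]/u[2]
def tri(obs):
    A=np.zeros((3,3));b=np.zeros(3)
    for P,px in obs:
        o,d=ray(P,px);d=d/np.linalg.norm(d);M=np.eye(3)-np.outer(d,d);A+=M;b+=M@o
    return np.linalg.solve(A,b)
E
python3 - <<'E'
from h import *
np.set_printoptions(precision=3,suppress=True)
s=bot.sense();print(s)
Ps={}
for c in ("scene","top","wrist"):
    im,P=snap(c,c+'0.png');Ps[c]=P
    print(c,np.array(P["intrinsics"])[0],np.array(P["cam_to_world"]))
Z=dict(jar_rim=.104,jar_release=.08,cap=.092,cap_pointer=.143,carrier_knob=.119,tray=0,ring=.003,stack_tall=0,stack_short=0,jar=0)
for c in ("scene","top"):
    for n,z in Z.items():
        for r in bot.pinpoint(c,n)[:4]:
            print(c,n,round(r["score"],2),np.round(r["position"],1),at_z(Ps[c],r["position"],z))
E
```

```text
pics
{'time': 0.0, 'joints': array([-1.385,  0.427,  0.074,  1.607, -0.034,  1.111, -0.067]), 'qd': array([ 0.   , -0.001, -0.   ,  0.001,  0.001, -0.001, -0.   ]), 'joint_torque': array([  0.001, -93.584,   3.667, -45.42 ,  -0.049,   0.02 ,   0.   ]), 'ee_pos': array([0.222, 0.637, 0.213]), 'tool_rot': array([ 0.167,  0.986, -0.001, -0.   ]), 'contact_force': array([ 0.644, -0.509, -0.082]), 'ft_torque': array([ 0.021, -0.029, -0.049]), 'finger_force': 0.0, 'width': 0.09378133778201891}
scene [387.809   0.    254.459] [[-0.418  0.592 -0.689  1.248]
 [ 0.908  0.289 -0.303  0.256]
 [ 0.019 -0.753 -0.658  0.734]
 [ 0.     0.     0.     1.   ]]
top [385.6     0.    257.414] [[ 0.022 -0.993  0.114  0.49 ]
 [-0.999 -0.019  0.025 -0.048]
 [-0.023 -0.115 -0.993  0.986]
 [ 0.     0.     0.     1.   ]]
wrist [274.936   0.    253.649] [[ 0.33   0.906  0.266  0.144]
 [ 0.944 -0.316 -0.095  0.664]
 [-0.001  0.283 -0.959  0.384]
 [ 0.     0.     0.     1.   ]]
scene jar_rim 0.9 [195.  183.1] [ 0.597 -0.2    0.104]
scene jar_release 0.67 [187.6 184.7] [ 0.586 -0.231  0.08 ]
scene cap 0.76 [193.9 1
[... 737 characters left out ...]
  0.08 ]
top cap 0.86 [343.2 144.8] [ 0.707 -0.225  0.092]
top cap 0.84 [282.2 240.6] [ 0.48  -0.085  0.092]
top cap 0.8 [335.1 192.9] [ 0.592 -0.206  0.092]
top cap 0.67 [382.  250.9] [ 0.461 -0.312  0.092]
top cap_pointer 0.9 [340.5 202.6] [ 0.565 -0.209  0.143]
top cap_pointer 0.82 [357.7 135.9] [ 0.715 -0.247  0.143]
top cap_pointer 0.77 [406.8 269.8] [ 0.424 -0.349  0.143]
top cap_pointer 0.55 [285.4 225.3] [ 0.513 -0.089  0.143]
top carrier_knob 0.72 [347.  199.4] [ 0.575 -0.228  0.119]
top tray 0.72 [171.7 210.2] [0.55  0.197 0.   ]
top ring 0.71 [148.7 218.4] [0.528 0.254 0.003]
top stack_tall 0.64 [326.5 233.8] [ 0.498 -0.2    0.   ]
top jar 0.85 [327.8 198.6] [ 0.588 -0.204  0.   ]
```

View pics/scene0.png

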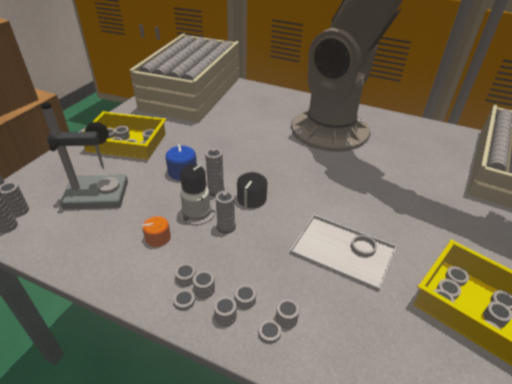

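View pics/top0.png

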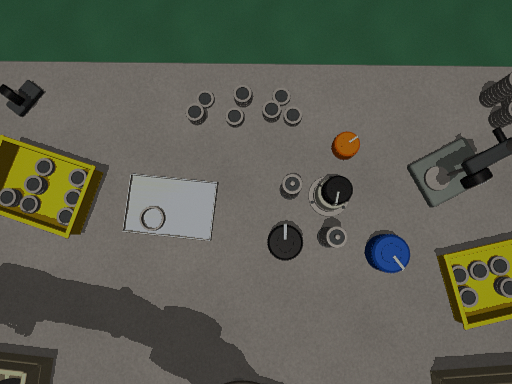

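The jar with its black cap is at about (336,190) in the top view, with the cap pointer at (338,200). The larger black look-alike is at (285,242), the stacks are at (291,184) and (334,237), and the tray is at (170,207) with the ring at (152,217). I'll go over the jar for a wrist view.

```bash
cat >> h.py <<'E'
def down(az):  # tool down, closing axis (tool y) at world azimuth az (deg)
    p=np.radians((az+90)/2); return np.array([np.cos(p),np.sin(p),0,0])
E
python3 - <<'E'
from h import *
np.set_printoptions(precision=3,suppress=True)
for i,(az) in enumerate((-49,0)):
    c=[0.594,-.204,.29]
    try: bot.reach(c,down(az))
    except bot.Unreachable as e: print('unreach',az,e); continue
    s=bot.sense();print(s["time"],s["ee_pos"],s["joints"],s["contact_force"])
    im,P=snap("wrist",f"w{i}.png")
    for n,z in dict(jar_rim=.104,jar_release=.08,cap=.092,cap_pointer=.143,jar=0,stack_tall=0,stack_short=0).items():
        for r in bot.pinpoint("wrist",n)[:3]:
            print(n,round(r["score"],2),np.round(r["position"],1),at_z(P,r["position"],z))
    o=bot.outline_of("wrist","cap")
    for r in o[:3]:
        m=r["pixels"]; print('outl',round(r["score"],2),r["position"],m.sum())
    np.save(f'capmask{i}.npy',np.array([r["pixels"] for r in o[:3]]))
    np.save(f'P{i}.npy',P,allow_pickle=True)
# tray corners from top & scene
for c in ("top","scene"):
    im,P=snap(c)
    for n in ("tray","ring"):
        r=bot.outline_of(c,n)
        if not r: print(c,n,'none');continue
        m=r[0]["pixels"].astype(np.uint8)
        cs=max(cv2.findContours(m,0,2)[0],key=cv2.contourArea)
        rect=cv2.approxPolyDP(cv2.convexHull(cs),6,True)[:,0]
        z=.014 if n=='tray' else .012
        if n=='ring':
            e=cv2.fitEllipse(cs)[0]; print(c,n,at_z(P,e,z))
        else:
            print(c,n,rect.tolist(),[at_z(P,q,z)[:2].round(3).tolist() for q in rect])
E
```

```text
4.375 [ 0.594 -0.203  0.29 ] [-0.59   0.535  1.204  1.667 -0.516  1.303 -0.144] [-0.315 -0.314  0.594]
jar_rim 0.15 [216.  204.7] [ 0.531 -0.19   0.104]
jar_release 0.31 [29.9  1.9] [0.576 0.137 0.08 ]
cap 0.85 [158.2 173.5] [ 0.51  -0.103  0.092]
cap 0.63 [260. 264.] [ 0.497 -0.301  0.092]
cap 0.62 [328.6 121.9] [ 0.712 -0.231  0.092]
cap_pointer 0.9 [234.  197.6] [ 0.566 -0.196  0.143]
cap_pointer 0.82 [161.9 161.5] [ 0.545 -0.105  0.143]
cap_pointer 0.81 [356.2 120.4] [ 0.726 -0.242  0.143]
jar 0.72 [253.7 163.6] [ 0.594 -0.204  0.   ]
stack_tall 0.77 [216.8 203.4] [ 0.497 -0.201  0.   ]
stack_short 0.56 [212.7 117.8] [ 0.607 -0.105  0.   ]
outl 0.73 [152.2, 179.6] 3115
outl 0.72 [330.7, 123.0] 1695
outl 0.68 [255.8, 183.1] 2308
5.5667 [ 0.594 -0.204  0.29 ] [-0.478  0.421  0.972  1.663 -0.364  1.252  0.567] [-0.171  0.012  0.379]
cap 0.8 [328.6 190. ] [ 0.698 -0.226  0.092]
cap 0.78 [182.1 235.9] [ 0.488 -0.295  0.092]
cap 0.62 [254.7 176. ] [ 0.595 -0.206  0.092]
cap_pointer 0.94 [345.  210.5] [ 0.706 -0.238  0.143]
cap_pointer 0.85 [196.6  90.1] [ 0.532 -0.098  0.143]
cap_pointer 0.71 [225.5 179.6] [ 0.56  -0.198  0.143]
jar 0.75 [254.3 164.9] [ 0.595 -0.207  0.   ]
stack_tall 0.9 [193.2 162.6] [ 0.491 -0.203  0.   ]
stack_short 0.71 [265.5 101.7] [ 0.613 -0.105  0.   ]
outl 0.81 [333.3, 192.2] 1507
outl 0.7 [253.5, 183.7] 2215
outl 0.69 [171.2, 91.9] 3615
top tray [[130, 174], [215, 182], [211, 238], [123, 231]] [[0.64, 0.305], [0.623, 0.085], [0.481, 0.091], [0.494, 0.314]]
top ring [0.528 0.242 0.012]
scene tray [[314, 215], [394, 245], [378, 289], [291, 252]] [[0.481, 0.095], [0.497, 0.311], [0.649, 0.302], [0.632, 0.086]]
scene ring [0.53  0.243 0.012]
```

Run:
```python
from h import *
from scipy.optimize import minimize
t=np.linspace(0,2*np.pi,60)
circ=lambda c,r,z:np.stack([c[0]+r*np.cos(t),c[1]+r*np.sin(t),0*t+z],1)
Ms=[];Ps=[]
for i in (0,1):
    P=np.load(f'P{i}.npy',allow_pickle=True).item();ms=np.load(f'capmask{i}.npy')
    u=proj(P,[.594,-.204,.13]).astype(int)
    m=[q for q in ms if q[u[1],u[0]]][0];Ms.append(m);Ps.append(P)
def sil(P,c):
    pts=np.array([proj(P,p) for z in (.092,.143) for p in circ(c,.032,z)])
    im=np.zeros((384*4,512*4),np.uint8);cv2.fillConvexPoly(im,cv2.convexHull(((pts+.5)*4).astype(np.int32)),1)
    return cv2.resize(im*255,(512,384),interpolation=cv2.INTER_AREA)/255.
def cost(c,idx=(0,1)): return sum(np.abs(sil(Ps[i],c)-Ms[i]).sum() for i in idx)
for idx in ((0,),(1,),(0,1)):
    r=minimize(cost,[.594,-.204],args=(idx,),method='Nelder-Mead',options=dict(initial_simplex=[[.594,-.204],[.6,-.204],[.594,-.198]]));print(idx,r.x,r.fun)
c=r.x
out=[]
for i in (0,1):
    im=cv2.imread(f'pics/w{i}.png')
    x0,y0=proj(Ps[i],[*c,.1]).astype(int)-[65,70]
    S=3
    for rr,z,col in((.032,.143,(0,255,0)),(.032,.092,(0,255,255)),(.038,.075,(255,0,0)),):
        pass
    b=cv2.resize(im[y0:y0+140,x0:x0+130],None,fx=S,fy=S,interpolation=cv2.INTER_CUBIC)
    for rr,z,col in((.032,.143,(0,255,0)),(.032,.092,(0,255,255))):
        pts=np.array([(proj(Ps[i],p)-[x0,y0]+.5)*S for p in circ(c,rr,z)]).astype(np.int32)
        cv2.polylines(b,[pts],True,col,1)
    out.append(b); print(i,x0,y0)
cv2.imwrite('pics/ov.png',np.hstack(out))
```

```text
(0,) [ 0.59629282 -0.20480781] 126.39215686274511
(1,) [ 0.59482328 -0.20428574] 213.82745098039214
(0, 1) [ 0.59573302 -0.2046206 ] 351.18823529411765
0 189 106
1 190 106
```

View pics/ov.png

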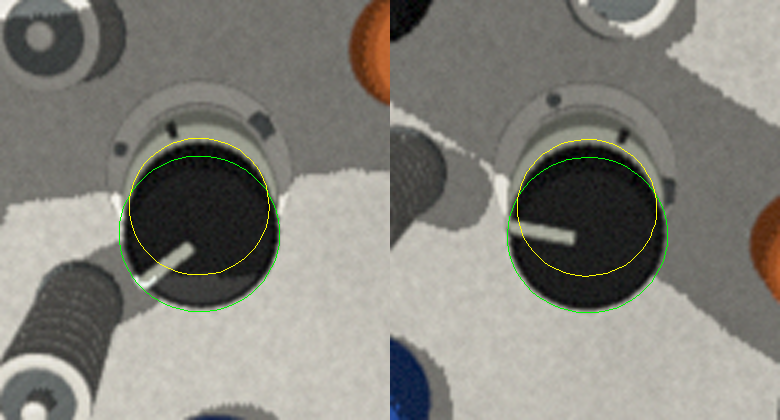

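The silhouette fit matches both views. It puts the cap centre at about (0.5955, -0.2045), the pointer tip at crop (138,281) and (510,226), and a black rib on the shoulder at crop (171,130) and (622,134). Next I compute the azimuths, then grip and press.

Run:
```python
from h import *
c=np.array([.5957,-.2046])
for i,tip,inn,rib in ((0,(235,199.7),(252.7,188),(246,149.3)),(1,(230,181.3),(251.3,185),(267.3,150.7))):
    P=np.load(f'P{i}.npy',allow_pickle=True).item()
    a=lambda v:round(float(np.degrees(np.arctan2(v[1],v[0]))),1)
    t=at_z(P,tip,.143)[:2];n=at_z(P,inn,.143)[:2];r=at_z(P,rib,.08)[:2]
    print('tip',a(t-c),np.hypot(*(t-c)),'rib line',a(t-n),'rib',a(r-c),np.hypot(*(r-c)))
np.set_printoptions(precision=4,suppress=True)
def st(l):
    s=bot.sense();print(l,round(s["time"],2),s["ee_pos"],s["contact_force"].round(1),s["ft_torque"].round(2),round(s["width"],4),round(s["finger_force"],1),s["joints"].round(2));return s
q=down(-49)
bot.reach([*c,.17],q);st('above')
bot.line_to([*c,.111],q,v=.08,contact_N=10);st('at')
bot.grab();st('grab')
```

```text
tip 169.7 0.03112865410535978 rib line 165.4 rib 61.1 0.03557869942942406
tip 172.1 0.03049623365955485 rib line 169.6 rib 62.1 0.03620536957469253
above 7.0 [ 0.596  -0.2048  0.1706] [ 0.4 -0.4  0.5] [-0.04  0.16  0.03] 0.094 0.0 [-0.5   0.62  1.07  1.79 -0.61  1.1  -0.07]
at 7.88 [ 0.5959 -0.2049  0.1113] [ 0.4 -0.3 -0.5] [-0.02  0.14 -0.04] 0.0939 0.0 [-0.46  0.68  1.    1.84 -0.68  1.   -0.03]
grab 8.46 [ 0.5958 -0.2046  0.1111] [-0.5  0.4  2.3] [ 0.01  0.05 -0.03] 0.064 30.0 [-0.46  0.68  1.    1.84 -0.68  1.   -0.03]
```

```bash
cat >> h.py <<'E'
np.set_printoptions(precision=4,suppress=True)
def st(l):
    s=bot.sense();print(l,round(s["time"],2),s["ee_pos"],s["contact_force"].round(1),s["ft_torque"].round(2),round(s["width"],4),round(s["finger_force"],1),s["joints"].round(2));return s
E
python3 - <<'E'
from h import *
s=st('0');p=s["ee_pos"]
t=bot.line_to([p[0],p[1],p[2]-.0075],v=.01,contact_N=16);print(t)
st('pressed');bot.pause(.2);s=st('hold')
snap("wrist","press.png")
E
```

```text
0 8.46 [ 0.5958 -0.2046  0.1111] [-0.5  0.4  2.3] [ 0.01  0.05 -0.03] 0.064 30.0 [-0.46  0.68  1.    1.84 -0.68  1.   -0.03]
True
pressed 9.08 [ 0.5959 -0.2047  0.1053] [-2.   2.2 11.8] [ 0.41  0.69 -0.03] 0.064 30.0 [-0.45  0.69  0.99  1.84 -0.69  1.   -0.02]
hold 9.28 [ 0.5958 -0.2047  0.1053] [-2.3  2.1 11.5] [0.42 0.73 0.01] 0.0639 30.0 [-0.45  0.69  0.99  1.84 -0.69  1.   -0.02]
```

Pressed 5.8 mm at 11.5 N, which matches the spring, so the grip hasn't slipped. Now the turn.

Run:
```python
from h import *
s=bot.sense();p=[.5958,-.2046,.1051]
for k,d in enumerate((18,36,54,72)):
    bot.line_to(p,down(-49+d),v=.1)
    s=st(d); print(R.from_quat(s["tool_rot"]).apply([0,1,0]).round(3))
    if s["ee_pos"][2]>.1063 or abs(s["ft_torque"][2])>1.5: print('STOP');break
snap("wrist","turned.png")
```

```text
18 9.8 [ 0.5964 -0.2051  0.1059] [ 0.5 -0.6 11.2] [-0.01  0.22  0.14] 0.0642 30.0 [-0.41  0.65  0.91  1.84 -0.62  0.97  0.23]
[ 0.857 -0.515  0.002]
36 10.27 [ 0.5964 -0.2051  0.1059] [-0.9 -0.7  9.9] [-0.06  0.1   0.11] 0.0635 30.0 [-0.37  0.61  0.83  1.84 -0.55  0.94  0.49]
[ 0.974 -0.225  0.002]
54 10.73 [ 0.5964 -0.2051  0.1059] [ 0.3 -0.2 10.5] [-0.07  0.19  0.12] 0.0638 30.0 [-0.32  0.58  0.75  1.84 -0.49  0.92  0.75]
[0.996 0.087 0.002]
72 11.2 [ 0.5965 -0.205   0.1059] [-0.6  0.2 10.8] [-0.04  0.11  0.09] 0.064 30.0 [-0.26  0.55  0.67  1.83 -0.43  0.9   1.01]
[0.92  0.391 0.002]
```

View pics/turned.png

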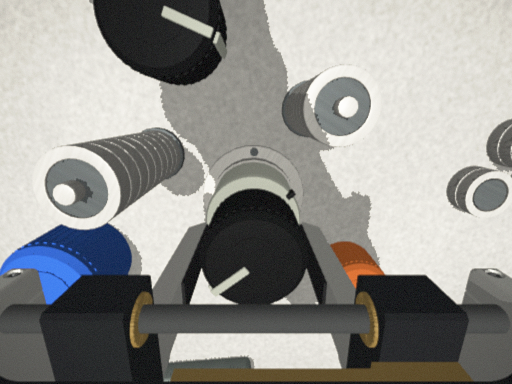

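The turned view shows the cap's pointer tip at (214,293), inner end (248,270), with the twin rib at (291,195), roughly opposite. I'll check that numerically.

Run:
```python
from h import *
P=bot.camera_params("wrist");c=np.array([.596,-.2048])
a=lambda v:round(float(np.degrees(np.arctan2(v[1],v[0])))%360,1)
t=at_z(P,(214,293),.1375)[:2];n=at_z(P,(247.5,270),.1375)[:2];r=at_z(P,(291,195),.08)[:2]
print(a(t-c),np.hypot(*(t-c)),a(t-n),a(r-c),np.hypot(*(r-c)))
for x in bot.pinpoint("wrist","cap_pointer"): print(x["score"],x["position"],a(at_z(P,x["position"],.1375)[:2]-c))
# release the press, then watch the force
p=[.5962,-.2048]
bot.line_to([*p,.1078],v=.01);st('up2')
bot.line_to([*p,.1135],v=.02,contact_N=12);st('up')
snap("wrist","up.png")
```

```text
244.5 0.03157178852757326 240.7 61.8 0.03590545903055001
0.82 [209.8, 291.8] 240.5
0.61 [214.6, 34.9] 121.7
up2 11.72 [ 0.5965 -0.2051  0.1082] [-0.8  0.   7.9] [-0.04  0.25  0.04] 0.0641 30.0 [-0.27  0.55  0.67  1.83 -0.43  0.91  1.01]
up 12.16 [ 0.5959 -0.2046  0.1132] [ 0.3 -0.2 -1.6] [-0.07  0.08 -0.04] 0.0644 30.0 [-0.27  0.54  0.68  1.83 -0.42  0.92  1.  ]
```

Pointer at about 242° against the release rib at 242°, and the pull is only the cap's weight, so it is free. Lift it and place it.

Run:
```python
from h import *
p=[.596,-.2047]
print(bot.line_to([*p,.135],v=.05,contact_N=10));st('clear flange')
print(bot.line_to([*p,.26],v=.15,contact_N=10));st('lifted')
q=down(-4.3);g=[.5575,.139]
bot.reach([*g,.20],q);st('over tray')
bot.line_to([*g,.04],q,v=.12)
snap("wrist","place.png")
for n in ("ring","tray"):
    for x in bot.pinpoint("wrist",n)[:2]: print(n,x["score"],at_z(bot.camera_params("wrist"),x["position"],.003))
print(bot.line_to([*g,.019],q,v=.02,contact_N=4));st('down')
```

```text
False
clear flange 12.79 [ 0.5961 -0.2046  0.1352] [-0.6 -0.4 -1.4] [-0.03  0.1  -0.  ] 0.0641 30.0 [-0.28  0.52  0.7   1.81 -0.4   0.96  0.99]
False
lifted 13.78 [ 0.5956 -0.2044  0.2591] [-0.3  0.2 -1.4] [-0.06  0.01 -0.06] 0.0641 30.0 [-0.35  0.39  0.77  1.69 -0.29  1.18  0.9 ]
over tray 15.09 [0.5579 0.1378 0.2001] [ 0.2 -0.7 -0.5] [-0.16  0.06 -0.03] 0.0641 30.0 [-1.    0.36  0.82  1.88 -0.3   1.03 -0.13]
tray 0.91 [0.5587 0.198  0.003 ]
True
down 17.56 [0.5574 0.1389 0.022 ] [-1.5  0.5  7.6] [-0.02  0.42 -0.  ] 0.0641 30.0 [-0.84  0.6   0.63  2.   -0.53  0.71  0.05]
```

View pics/place.png

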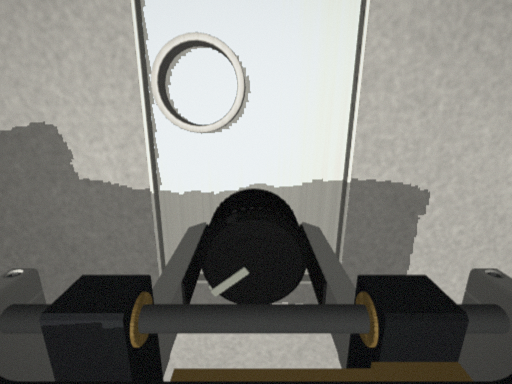

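The cap is inside the tray, well clear of the ring at (200,82), and contact came at the expected height. Release it, then find the knob.

Run:
```python
from h import *
bot.gripper_open();st('open')
bot.line_to([.5575,.139,.2],v=.2)
obs=[];
for i,az in enumerate((0,-49)):
    bot.reach([.5957,-.2046,.28],down(az));st('look')
    im,P=snap("wrist",f"knob{i}.png")
    for x in bot.pinpoint("wrist","carrier_knob")[:2]:
        print(x["score"],np.round(x["position"],1),at_z(P,x["position"],.119))
    for x in bot.outline_of("wrist","carrier")[:1]: print('outl',x["score"],x["position"],x["pixels"].sum())
    np.save(f'K{i}.npy',P,allow_pickle=True)
S=3;out=[]
t=np.linspace(0,2*np.pi,60)
for i in (0,1):
    P=np.load(f'K{i}.npy',allow_pickle=True).item();im=cv2.imread(f'pics/knob{i}.png');c=[.5957,-.2046]
    x0,y0=proj(P,[*c,.12]).astype(int)-[65,70]
    b=cv2.resize(im[y0:y0+140,x0:x0+130],None,fx=S,fy=S,interpolation=cv2.INTER_CUBIC)
    for rr,z,col in((.008,.132,(0,255,0)),(.02,.104,(0,255,255))):
        pts=np.array([(proj(P,[c[0]+rr*np.cos(a),c[1]+rr*np.sin(a),z])-[x0,y0]+.5)*S for a in t]).astype(np.int32)
        cv2.polylines(b,[pts],True,col,1)
    out.append(b);print(x0,y0)
cv2.imwrite('pics/kov.png',np.hstack(out))
```

```text
open 18.21 [0.557  0.1389 0.0217] [ 0.1 -0.6 -0.3] [-0.08  0.06  0.02] 0.0942 0.0 [-0.84  0.6   0.63  2.01 -0.53  0.71  0.05]
look 20.58 [ 0.596  -0.2031  0.2794] [ 0.3  0.1 -0.7] [-0.07  0.07  0.02] 0.0941 0.0 [-0.45  0.42  0.92  1.67 -0.35  1.23  0.56]
0.76 [250.7 181.8] [ 0.592  -0.2033  0.119 ]
0.48 [265.2 104.7] [ 0.6089 -0.1122  0.119 ]
outl 0.79 [252.1, 175.9] 350
look 21.5 [ 0.5958 -0.2042  0.2799] [-0.9  0.1  0.5] [-0.06  0.11 -0.03] 0.094 0.0 [-0.55  0.51  1.13  1.68 -0.48  1.27 -0.18]
0.81 [248.9 181.9] [ 0.5917 -0.2003  0.119 ]
outl 0.65 [252.4, 176.2] 345
188 112
188 111
```

View pics/kov.png

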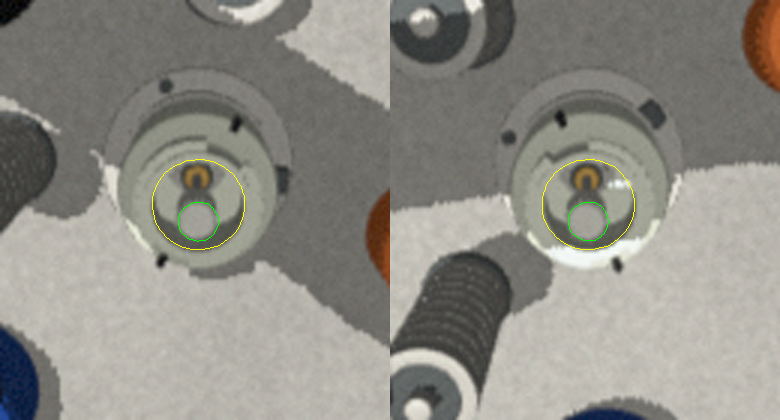

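The knob sits exactly at the predicted axis (crop (198,221) and (587,221)). Grasp it, lift it and place it.

Run:
```python
from h import *
c=[.5957,-.2046];q=down(-49)
bot.line_to([*c,.116],q,v=.12,contact_N=8);s=st('at');z0=s["ee_pos"][2]
bot.grab();s=st('grab')
if s["width"]<.012 or s["width"]>.02: raise SystemExit
print(bot.line_to([*c,z0+.03],v=.06,contact_N=10));st('l1')
print(bot.line_to([*c,z0+.16],v=.15,contact_N=10));st('l2')
q2=down(-4.3);g=[.5927,.2067]
bot.reach([*g,.27],q2);st('over')
im,_=snap("wrist","carry.png");im2,_=snap("scene")
cv2.imwrite('pics/carry2.png',np.hstack([im,cv2.resize(im2[130:322,220:476],(512,384))])[:,:,::-1])
cv2.imwrite('pics/carry2.png',cv2.resize(cv2.imread('pics/carry2.png'),(800,300)))
bot.line_to([*g,.13],q2,v=.12)
print(bot.line_to([*g,.104],q2,v=.02,contact_N=4));st('down')
```

```text
at 23.17 [ 0.596  -0.2047  0.1166] [ 0.6 -0.4  0.5] [-0.02  0.12  0.01] 0.094 0.0 [-0.44  0.66  0.97  1.84 -0.64  1.   -0.06]
grab 24.35 [ 0.5957 -0.2046  0.116 ] [ 0.6  0.4 -1.2] [-0.02  0.16 -0.  ] 0.0153 30.0 [-0.44  0.66  0.97  1.84 -0.64  1.   -0.06]
False
l1 25.01 [ 0.5957 -0.2044  0.1466] [-0.6 -0.1 -0.7] [-0.08  0.12  0.03] 0.0157 30.0 [-0.47  0.63  1.    1.81 -0.61  1.05 -0.09]
False
l2 26.02 [ 0.5954 -0.2043  0.2758] [ 0.5 -0.9 -1.7] [-0.04  0.08  0.02] 0.0153 30.0 [-0.55  0.51  1.12  1.68 -0.48  1.26 -0.18]
over 27.55 [0.5931 0.205  0.2702] [-0.  -0.7 -0.8] [-0.06  0.06 -0.03] 0.0151 30.0 [-1.18  0.48  1.05  1.69 -0.44  1.23 -0.11]
True
down 29.94 [0.5926 0.2067 0.1087] [-0.4  0.1  4.4] [-0.04  0.18  0.04] 0.0152 30.0 [-1.08  0.63  0.9   1.84 -0.6   0.96  0.02]
```

View pics/carry2.png

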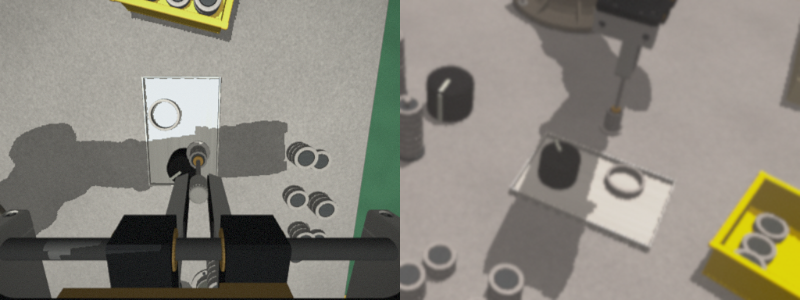

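The carrier hung upright in the grip at about (612,115) in the right panel, and contact came at the expected 0.109 m. Release, retreat and check.

Run:
```python
from h import *
bot.gripper_open();bot.pause(.3)
bot.line_to([.5927,.2067,.3],v=.12);st('up')
bot.reach([.48,.45,.33],down(30));bot.pause(.3)
im2,P=snap("scene");im,_=snap("top")
a=cv2.resize(im2[130:322,160:416],(400,300));b=cv2.resize(im[120:312,110:366],(400,300))
cv2.imwrite('pics/fin.png',np.hstack([a,b])[:,:,::-1])
for n,z in (("carrier_knob",.112),("ring",.003),("cap",.003),("stack_tall",0),("stack_short",0)):
    print(n,[(round(x["score"],2),at_z(P,x["position"],z)) for x in bot.pinpoint("scene",n)[:4]])
```

```text
up 33.25 [0.5925 0.2067 0.2994] [-0.7  0.4 -0.2] [-0.07  0.08 -0.  ] 0.0941 0.0 [-1.2   0.45  1.07  1.65 -0.41  1.29 -0.12]
carrier_knob [(0.74, array([0.5937, 0.2061, 0.112 ]))]
ring [(0.51, array([0.5301, 0.2394, 0.003 ]))]
cap [(0.96, array([ 0.7347, -0.2374,  0.003 ])), (0.82, array([ 0.4636, -0.341 ,  0.003 ])), (0.71, array([0.552 , 0.1348, 0.003 ])), (0.67, array([ 0.4824, -0.0947,  0.003 ]))]
stack_tall [(0.73, array([ 0.4894, -0.1939,  0.    ]))]
stack_short [(0.66, array([ 0.62  , -0.1068,  0.    ]))]
```

View pics/fin.png

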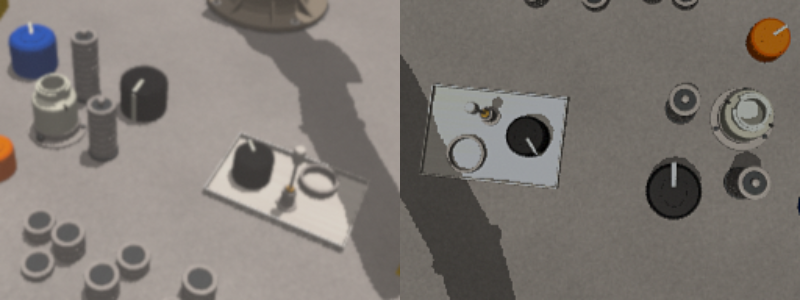

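The final view shows the cap mouth down at (253,165), the carrier upright between it and the ring (knob reprojects to its foot position within 2 mm), and the stacks in place.

```bash
python3 -c "
from rig import bot
print(bot.hand_in())"
```

```text
the job is handed in; nothing more can be done
None
```

The job is handed in: the cap stands mouth down on the drip tray with the carrier upright beside it, the final pictures show the ring and stacks where they were, and it took about 35 s of the 69 s allowed.

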